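# Lock away the cleaning products

## Robot

A 6-joint arm with a two-finger parallel gripper is mounted at the origin on a cart in front of the work surface, level with it; the furniture and walls round the work are solid. World frame = base frame: x ahead of the robot, y to its left, z up, the work surface at z = 0. Lengths are in m, angles in rad, forces in N, time in s.
With the tool pointing down it reaches from about 0.425 to 0.95 m from the base axis. Payload 3.5 kg.
Tool frame: the origin (TCP) lies midway between the tips of the shut fingers; the grasp point (between the pads) lies 19 mm behind it; z points along the fingers, y is the line along which they close (so a half turn about z gives the same grasp; the last joint's range is limited). The gripper opens to 85 mm and grips with 20 to 120 N. Pads are 22 mm wide; open, the fingers measure 114 mm over their backs; the gripper's body (76 mm by 85 mm) begins 54 mm behind the grasp point. The pads swing forward as they close: fully open they stand 13 mm farther back than shut.
Start: joints at [1.064, 0.286, 1.577, -0, 1.279, -0.15], TCP at [0.236, 0.632, 0.231] pointing down, gripper open.
Joint ranges: [-2.77, 2.77], [-0.9, 2.22], [0.21, 2.48], [-1.53, 4.67], [0.24, 2.81], [-2.84, 2.84]. Speed limits (rad/s): [2.79, 2.79, 3.14, 3.14, 3.14, 3.14].

## Interface

Orientations are given as a unit quaternion [x, y, z, w].
In Python, from plant import * gives the robot as it stands.
- The arm moves only by the tool move_arm, never from a script. Its argument "moves" is a list of rows, each a list of 3 entries, a list of its own where there are three numbers: the opening, from 0 (shut) to 1 (fully open), then the shift along the tool's x, y, z in m, then the turn, a rotation vector about the tool's x, y, z in rad. A call has exactly 10 rows; each row shifts and turns the commanded pose from where the row before left it, along the tool's axes as they then stand; what a row does not reach is not made up. A row lasts 1/12 s, in which the tool goes at most 41.7 mm and 7.16 degrees, less where a joint would pass 70% of its speed; a pose out of reach is approached as far as the arm can. A call is refused whole if a number of a shift passes 0.0417 or a number of a turn 0.125, either way. A call with a gripper value outside its range is refused whole. The fingers move at their own pace and stop on an object; "grip_force" is the grip in N (left out, the last holds). Time passes only in rows, so rows that do not move let the fingers close, or fill a call up. It gives the time, the measured TCP pose, the force, the opening and the grip force at its end, in the units of the state.
- get_state(): the state, without advancing time (a new reading comes with each control period).
- read_camera(name): name is "scene" or "top" or "wrist"; returns the picture (420x560x3 uint8, red, green, blue); there is no depth.
- camera_params(name): a dict with "fx", "fy", "cx", "cy" (pixels), "rvec" (rotation vector, rad) and "tvec" (3), from world to camera coordinates, as OpenCV has them; the wrist camera has in their place "tool_from_camera" (4x4, takes a point from camera to tool coordinates, whose origin is the TCP and whose axes are the flange's). Camera axes: x right, y down, z forward; pixel columns grow to the right and rows downward; lengths in m; the calibration is good to about 2 mm. A picture is of the moment at which its call begins: read the wrist's pose just before it. camera_params takes no time and is no camera call.
- sign_off(): hands the job in; it is judged then, once.
The state is a dict: "time": time; "qpos": joint angles; "dq": joint speeds; "joint_efforts": joint torques, N m; "eef_pos": TCP position; "tcp_rot": TCP orientation; "contact_force": force on the tool from outside, world axes, zero at the start; "wrist_torque": the same for the moment, N m; "opening": opening from 0.0 (shut) to 1.0 (fully open); "finger_force": force on a finger pad.
Only numpy, scipy, OpenCV 4.12 (cv2) and the standard library are available. Lean on these libraries where they do the work, as an engineer would, in place of code of your own. Each camera call takes 0.05 s, during which the arm holds its last target. There are 200 camera calls.

## Task

The box of cleaning products must not stay open with a child about the house. Shut its lid, swing the padlock's raised shackle round so that its free end stands over the hole in the lid's hasp, and press the shackle down into the padlock until it clicks and stays down by itself. Leave everything else on the worktop where it stands.

Things in the scene. Friction and masses are not known exactly. Their poses are not given: they have to be found in the camera images.
- lockbox: yellow sheet-steel box, 200 (x) x 300 (y) x 120 mm, open at the top, fixed to the worktop; two bottles lie in it. Origin: centre of its underside. Its front (own -x) carries the padlock and looks roughly to the robot; z up.
- lid (a joint): angle of the box's flat yellow lid, rad: 0 shut, grows as the lid opens upward about its far (+x) edge, as far as 1.9; starts half open (0.8 to 1.15). Stiff hinge (0.5 N m friction, lid 0.6 kg) that holds the half-open lid; nothing latches it. Press down on its front part to shut it (under 6 N); it tends to fall over the last part.
- lid_front (a point): on the lid's upper face, middle of its width, 180 mm from the hinge line and 23 mm behind the front edge; z is the lid's outward normal, x points to the hinge, y along the edge. Lid 308 mm wide, 7 mm thick: free to press on for 120 mm along y either side (a panel raised 2.5 mm begins 5 mm behind this point). Shut, this point is 127.5 mm above the worktop.
- lid_hasp (a point): top face, middle of the 16 mm square hole in the lid's steel hasp tongue, which stands 34 mm out from the lid's front edge, 36 mm wide, 4 mm thick, moving with the lid. Shut, the tongue lies on the padlock's top, its top face 5.5 mm above it, its hole over the padlock's hole.
- lid_hinge (a point): middle of the lid's hinge line, on the far edge of the box at 120.5 mm height, turning with the lid; y along the hinge.
- padlock: large laminated steel padlock bolted upright to the middle of the box's front, body 72 (y) x 34 (x) x 62 mm high. Origin: centre of its top face, 118 mm above the worktop; axes as the box's.
- lock_heel (a point): where the shackle's captive leg leaves the padlock's top, 22 mm to +y of the padlock's origin: the upright axis about which the shackle swings.
- lock_hole (a point): mouth of the hole for the shackle's free leg in the padlock's top, 22 mm to -y of the padlock's origin.
- shackle_swing (a joint): swing of the shackle about its captive leg, rad: 0 in line with the padlock, free leg over the hole (an inner stop ends the swing there); grows as the free leg swings out towards the box's front (clockwise seen from above), up to 2.4; starts at 0.9 to 1.5. Light friction (0.03 N m); it stays where it is left.
- shackle (a joint): depth the shackle is pressed, m: 0 raised (start), 0.032 hard stop. A spring lifts it (2 N at the top, 6 N at the bottom). From 0.020 its tip drives a hidden pawl aside (10 to 15 N in all); the pawl snaps in at 0.0305 and then holds it at about 0.030. Let go before, it springs up. It goes down only with the free leg over the hole; once over the hasp it blocks an open lid.
- shackle_top (a point): highest point in the middle of the shackle's bend, halfway between its legs, moving with the shackle; shackle of 10 mm round steel bar, legs 44 mm apart between centres, 54 mm over all; y points from the free leg to the captive leg. 79 mm above the padlock's top when raised, 47 mm when locked.
- shackle_tip (a point): lower end of the shackle's free leg; 12 mm above the padlock's top when raised, 44 mm from the swing axis. The leg is straight for 40 mm above this point.
- mug: pale green mug, 81 x 89 x 72 mm, to be left alone. Origin: centre of its underside.
- key_ring: bunch of keys lying flat, 104 x 115 x 8 mm, to be left alone. Origin: centre of its underside.
- spray: white trigger spray bottle, 78 x 82 x 260 mm, to be left alone. Origin: centre of its underside.

How it is judged:
By the outcome, as a careful person would: the job done as asked, in the order asked, and still so for the second after the job is handed in, with the robot touching nothing.
It also fails if it takes over 54 s, if anything falls off the work surface, if the arm or the gripper's body presses on something with over 40 N, if the wrist force passes 120 N, or if a joint passes its speed limit or range.

## Working session

There is one attempt and no reset: what is moved stays moved. The work goes in short steps, Python scripts to look and compute and a tool call to move; the robot and the scene stay as the last step left them, time stands still between calls to the robot, and variables do not carry over. Pictures are saved under pics/ and viewed, at most 10 in all, crops included, and the job is handed in when it is done.

Besides the shell and the picture viewer there is one more tool, called after "Request:" by a JSON object that holds its "method" and its "body", one argument or row to a line. move_arm: Moves the arm, as the interface text tells. Its arguments: {"type":"object","properties":{"moves":{"type":"array"},"grip_force":{"type":"number"}},"required":["moves"]}

```bash
mkdir -p pics; cat > h.py <<'E'
from plant import *
import numpy as np, cv2
from scipy.spatial.transform import Rotation as R
def snap(n,f):
    im=read_camera(n); cv2.imwrite('pics/'+f,im[:,:,::-1]); return im
def ray(n,u,v):
    p=camera_params(n); Rm=R.from_rotvec(np.array(p['rvec']).ravel()).as_matrix(); t=np.array(p['tvec']).ravel()
    return -Rm.T@t, Rm.T@np.array([(u-p['cx'])/p['fx'],(v-p['cy'])/p['fy'],1])
def atz(n,u,v,z):
    o,d=ray(n,u,v); return o+d*(z-o[2])/d[2]
def proj(n,P):
    p=camera_params(n); K=np.array([[p['fx'],0,p['cx']],[0,p['fy'],p['cy']],[0,0,1.]])
    return cv2.projectPoints(np.array(P,float).reshape(-1,3),np.array(p['rvec'],float),np.array(p['tvec'],float),K,None)[0][:,0]
E
python3 - <<'E'
from h import *
a=snap('scene','s0.png');b=snap('top','t0.png')
s=get_state();print(s)
for n in('scene','top'):print(camera_params(n), ray(n,280,210))
E
```

```text
{'time': 0.1, 'qpos': array([ 1.06399574e+00,  2.87114683e-01,  1.57804718e+00,  3.05687287e-05,
        1.27861654e+00, -1.49994587e-01]), 'dq': array([-8.79348583e-04, -2.76594313e-04, -2.88998108e-03,  3.57814982e-04,
        2.86271006e-03, -8.14310669e-05]), 'joint_efforts': array([ 1.83160300e-03, -4.07298017e+01, -2.93701315e+01, -6.92504818e-05,
        3.39111393e-03,  8.98332161e-06]), 'eef_pos': array([0.23543181, 0.63196715, 0.23005146]), 'tcp_rot': array([ 1.77462388e-01,  9.84126977e-01, -1.02975540e-03, -3.66331980e-04]), 'contact_force': array([-0.47689923, -0.12246226,  0.12128389]), 'wrist_torque': array([-0.05273889, -0.01571035, -0.01407741]), 'finger_force': 0.0, 'opening': 1.0006832186121486}
{'fx': 423.64102990036866, 'fy': 423.64102990036866, 'cx': 283.0838418291084, 'cy': 217.61381447264722, 'rvec': array([ 2.024082  , -1.17485544,  0.52870928]), 'tvec': array([-0.30781156,  0.41577561,  0.80394975])} (array([-0.13564525, -0.44123851,  0.83717469]), array([ 0.66046761,  0.39489966, -0.63891533]))
{'fx': 402.5016874052717, 'fy': 402.5016874052717, 'cx': 277.79026506893484, 'cy': 207.84736064079414, 'rvec': array([ 2.13591034, -2.14800785,  0.17504543]), 'tvec': array([-0.02064025,  0.56839413,  1.10996158])} (array([ 0.38715254, -0.0168867 ,  1.18547052]), array([ 0.15151264, -0.01149176, -0.98841823]))
```

View pics/s0.png

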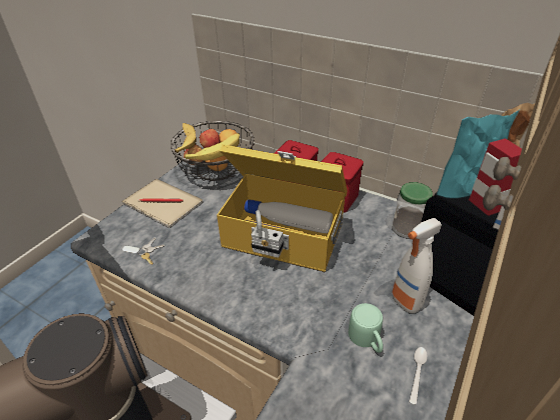

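View pics/t0.png

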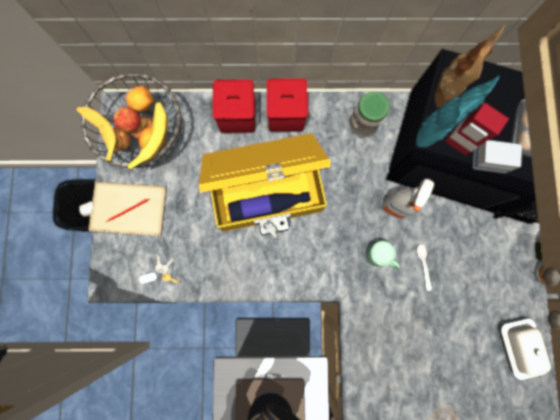

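The scene view has the box at about (285,215) with the padlock at (267,240). In the top view the padlock is at (273,225) and the lid is half open. I'll enlarge both.

```bash
python3 - <<'E'
import cv2,numpy as np
a=cv2.imread('pics/s0.png')[145:270,210:350];b=cv2.imread('pics/t0.png')[130:245,195:335]
a=cv2.resize(a,None,fx=4,fy=4,interpolation=3)[:, :560];b=cv2.resize(b,None,fx=5,fy=5,interpolation=3)
cv2.imwrite('pics/s1.png',a);cv2.imwrite('pics/t1.png',b)
E
```

```text
(no output)
```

View pics/s1.png

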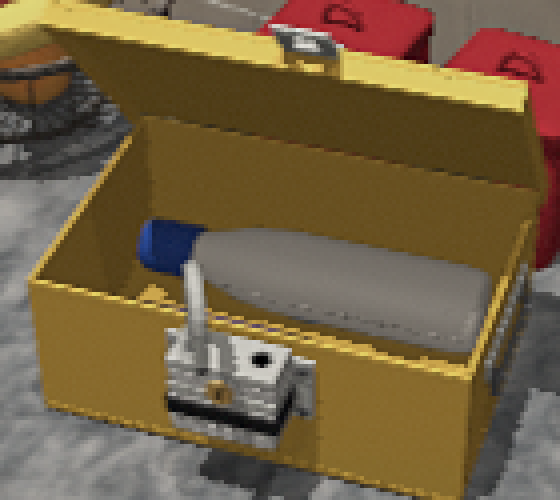

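View pics/t1.png

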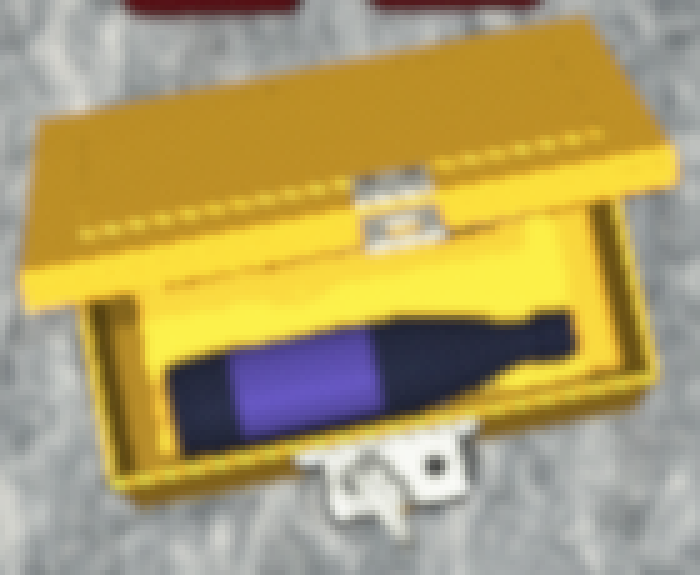

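```bash
cat > fit.py <<'E'
from h import *
from scipy.optimize import least_squares
c=lambda u,v:(210+u/4,145+v/4)
d=lambda u,v:(195+u/5,130+v/5)
B=[('scene',c(33,280),(-.1,.15,.12)),('scene',c(470,378),(-.1,-.15,.12)),('scene',c(533,222),(.1,-.15,.12)),('scene',c(47,407),(-.1,.15,0)),('scene',c(463,497),(-.1,-.15,0)),
('top',d(115,487),(-.1,.15,.12)),('top',d(657,380),(-.1,-.15,.12)),('scene',c(262,359),(-.12,-.022,.118)),('top',d(435,466),(-.12,-.022,.118))]
L=[('top',d(22,268),(.203,.154,.007)),('top',d(678,143),(.203,-.154,.007)),('scene',c(527,83),(.203,-.154,.007))]
def W(p,P):
    ca,sa=np.cos(p[2]),np.sin(p[2]); return np.array([p[0]+ca*P[0]-sa*P[1],p[1]+sa*P[0]+ca*P[1],P[2]])
def lid(t,P): # P=(dist from hinge, y, above)
    return (.1-P[0]*np.cos(t)+P[2]*np.sin(t),P[1],.1205+P[0]*np.sin(t)+P[2]*np.cos(t))
def res(p):
    r=[proj(n,W(p,P))[0]-px for n,px,P in B]+[proj(n,W(p,lid(p[3],P)))[0]-px for n,px,P in L]
    return np.array(r).ravel()
if __name__=='__main__':
    s=least_squares(res,[.7,0,0,1],loss='soft_l1')
    p=s.x;print(p.round(4));print(res(p).reshape(-1,2).round(1).tolist())
    for k,P in dict(lidfront=lid(p[3],(.18,0,.007)),hasp=lid(p[3],(.22,0,.007)),pad=(-.12,0,.118),heel=(-.12,.022,.118),hole=(-.12,-.022,.118),shutfront=(-.08,0,.1275)).items(): print(k,W(p,P).round(4))
    for q in np.arange(.8,1.6,.1):
        x=W(p,(-.12-.044*np.sin(q),.022-.044*np.cos(q),.13));top=W(p,(-.12-.022*np.sin(q),.022-.022*np.cos(q),.197))
        print(round(q,1),x.round(3),((proj('scene',x)[0]-[210,145])*4).round(),((proj('top',x)[0]-[195,130])*5).round(),((proj('scene',top)[0]-[210,145])*4).round(),((proj('top',top)[0]-[195,130])*5).round())
E
python3 fit.py; python3 -c "
from h import *
print(camera_params('wrist'))"
```

```text
[0.6327 0.0092 0.1908 0.9178]
[[-2.1, -0.0], [-0.0, 0.7], [2.3, -7.6], [-0.9, 0.8], [-1.0, 4.0], [-0.6, -0.6], [1.2, -0.8], [-0.1, -0.0], [0.3, -1.5], [-0.4, 0.4], [0.2, 0.0], [0.6, -0.2]]
lidfront [0.629  0.0085 0.2677]
hasp [0.6051 0.0039 0.2995]
pad [ 0.5149 -0.0136  0.118 ]
heel [0.5107 0.008  0.118 ]
hole [ 0.5191 -0.0352  0.118 ]
shutfront [ 0.5542 -0.006   0.1275]
0.8 [ 0.486 -0.028  0.13 ] [223. 373.] [424. 519.] [204. 268.] [388. 481.]
0.9 [ 0.482 -0.025  0.13 ] [216. 375.] [419. 526.] [200. 268.] [386. 485.]
1.0 [ 0.479 -0.022  0.13 ] [209. 377.] [413. 532.] [197. 269.] [383. 488.]
1.1 [ 0.476 -0.019  0.13 ] [202. 378.] [407. 537.] [193. 270.] [379. 491.]
1.2 [ 0.473 -0.015  0.13 ] [194. 378.] [400. 542.] [189. 270.] [376. 494.]
1.3 [ 0.471 -0.012  0.13 ] [187. 378.] [392. 546.] [186. 270.] [372. 496.]
1.4 [ 0.47  -0.008  0.13 ] [180. 378.] [385. 550.] [182. 270.] [368. 498.]
1.5 [ 0.468 -0.003  0.13 ] [173. 377.] [377. 552.] [178. 269.] [363. 499.]
{'fx': 355.6837269467076, 'fy': 355.6837269467076, 'cx': 281.94778341642, 'cy': 210.8006184075031, 'tool_from_camera': array([[-9.89087695e-05, -9.64117989e-01, -2.65474093e-01,
         6.75456135e-02],
       [ 9.99999739e-01, -2.85268399e-04,  6.63430656e-04,
        -5.51344447e-04],
       [-7.15356799e-04, -2.65473958e-01,  9.64117766e-01,
        -1.41929116e-01],
       [ 0.00000000e+00,  0.00000000e+00,  0.00000000e+00,
         1.00000000e+00]])}
```

```bash
cat > plan.py <<'E'
from fit import *
P=[0.6327,0.0092,0.1908,0.9178]
def show(path,op):
    "path: list of (xyz, heading rad); prints rows from the measured pose"
    s=get_state();pos=s['eef_pos'];h=0
    M=R.from_quat(s['tcp_rot'])
    for k,(x,hd) in enumerate(path):
        T=R.from_matrix(np.array([[np.cos(hd),np.sin(hd),0],[np.sin(hd),-np.cos(hd),0],[0,0,-1]]).T)
        d=M.inv().apply(np.array(x)-pos); r=(M.inv()*T).as_rotvec()
        d=d.round(3);r=r.round(3)
        print([op,d.tolist(),r.tolist()],end=',\n' if k%10==9 else ',')
        pos=pos+M.apply(d);M=M*R.from_rotvec(r)
def lin(a,b,h0,h1,n):
    a,b=np.array(a),np.array(b);return [(a+(b-a)*k/n,h0+(h1-h0)*k/n) for k in range(1,n+1)]
E
python3 - <<'E'
from plan import *
s=get_state()['eef_pos'];h0=np.radians(159.6);h1=np.radians(101)
e=W(P,(.045,.085,.33));m=np.array([.42,.36,.34]);print(e)
show(lin(s,m,h0,h0,10)+lin(m,e,h0,h1,10),0)
E
```

```text
[0.6607636  0.10119149 0.33      ]
[0, [-0.027, -0.019, -0.011], [-0.002, -0.0, -0.001]],[0, [-0.027, -0.019, -0.011], [-0.0, -0.0, 0.0]],[0, [-0.026, -0.019, -0.011], [-0.0, -0.0, 0.0]],[0, [-0.027, -0.019, -0.011], [-0.0, -0.0, 0.0]],[0, [-0.027, -0.019, -0.011], [-0.0, -0.0, 0.0]],[0, [-0.027, -0.019, -0.011], [-0.0, -0.0, 0.0]],[0, [-0.026, -0.019, -0.011], [-0.0, -0.0, 0.0]],[0, [-0.027, -0.02, -0.011], [-0.0, -0.0, 0.0]],[0, [-0.027, -0.019, -0.011], [-0.0, -0.0, 0.0]],[0, [-0.027, -0.019, -0.011], [-0.0, -0.0, 0.0]],
[0, [-0.031, -0.016, 0.001], [-0.0, -0.0, 0.103]],[0, [-0.033, -0.012, 0.001], [-0.0, -0.0, 0.102]],[0, [-0.034, -0.009, 0.001], [-0.0, -0.0, 0.102]],[0, [-0.035, -0.006, 0.001], [-0.0, -0.0, 0.102]],[0, [-0.036, -0.002, 0.001], [-0.0, -0.0, 0.103]],[0, [-0.035, 0.002, 0.001], [-0.0, -0.0, 0.102]],[0, [-0.035, 0.005, 0.001], [-0.0, -0.0, 0.102]],[0, [-0.034, 0.009, 0.001], [-0.0, -0.0, 0.102]],[0, [-0.033, 0.012, 0.001], [-0.0, -0.0, 0.103]],[0, [-0.032, 0.016, 0.001], [-0.0, -0.0, 0.102]],
```

Request:
{"method": "move_arm", "body": {
  "moves": [
    [0,[-0.027,-0.019,-0.011],[0,0,0]],
    [0,[-0.027,-0.019,-0.011],[0,0,0]],
    [0,[-0.027,-0.019,-0.011],[0,0,0]],
    [0,[-0.027,-0.019,-0.011],[0,0,0]],
    [0,[-0.027,-0.019,-0.011],[0,0,0]],
    [0,[-0.027,-0.019,-0.011],[0,0,0]],
    [0,[-0.027,-0.019,-0.011],[0,0,0]],
    [0,[-0.027,-0.019,-0.011],[0,0,0]],
    [0,[-0.027,-0.019,-0.011],[0,0,0]],
    [0,[-0.027,-0.019,-0.011],[0,0,0]]
  ]
}}

```text
time: 0.93
eef_pos: [0.4227, 0.3586, 0.3413]
tcp_rot: [0.177, 0.984, -0.0, -0.0]
contact_force: [-0.4, -0.5, 1.1]
opening: -0.002
finger_force: 0.0
```

Request:
{"method": "move_arm", "body": {
  "moves": [
    [0,[-0.031,-0.016,0.001],[0,0,0.102]],
    [0,[-0.033,-0.012,0.001],[0,0,0.102]],
    [0,[-0.034,-0.009,0.001],[0,0,0.102]],
    [0,[-0.035,-0.006,0.001],[0,0,0.102]],
    [0,[-0.036,-0.002,0.001],[0,0,0.102]],
    [0,[-0.035,0.002,0.001],[0,0,0.102]],
    [0,[-0.035,0.005,0.001],[0,0,0.102]],
    [0,[-0.034,0.009,0.001],[0,0,0.102]],
    [0,[-0.033,0.012,0.001],[0,0,0.102]],
    [0,[-0.032,0.016,0.001],[0,0,0.102]]
  ]
}}

```text
time: 1.77
eef_pos: [0.6641, 0.1005, 0.3305]
tcp_rot: [0.637, 0.771, -0.0, -0.001]
contact_force: [0.2, 0.3, 0.2]
opening: -0.0
finger_force: 0.0
```

```bash
python3 - <<'E'
from plan import *
s=get_state();print(s['eef_pos'],s['tcp_rot'],s['time'],s['contact_force'])
h1=np.radians(101);t0=.9178
for off in (.0145,):
  def c(t): # tcp so near corner at radius .183
    q=lid(t,(.183,.085,.007)); return W(P,(q[0]+off,q[1],q[2]))
  print(c(t0))
  a=c(t0)+[0,0,.012]
  pre=lin(s['eef_pos'],a,h1,h1,4)
  ts=np.linspace(t0,0,16)[0:]
  show(pre+[(c(t),h1) for t in ts],0)
E
```

```text
[0.66406319 0.10054338 0.33048711] [ 6.37299678e-01  7.70615786e-01 -3.74861850e-04 -5.39689040e-04] 1.7667 [0.16708714 0.30388222 0.15909188]
[0.62529391 0.09434054 0.27010382]
[0, [0.0, -0.01, 0.012], [-0.001, -0.0, -0.003]],[0, [0.001, -0.01, 0.012], [-0.0, -0.0, -0.0]],[0, [-0.0, -0.009, 0.012], [-0.0, -0.0, -0.0]],[0, [0.0, -0.01, 0.012], [-0.0, -0.0, -0.0]],[0, [0.0, -0.0, 0.012], [-0.0, -0.0, -0.0]],[0, [0.0, -0.009, 0.007], [-0.0, -0.0, -0.0]],[0, [0.0, -0.009, 0.007], [-0.0, -0.0, -0.0]],[0, [0.0, -0.008, 0.008], [-0.0, -0.0, -0.0]],[0, [0.0, -0.007, 0.008], [-0.0, -0.0, -0.0]],[0, [0.0, -0.007, 0.009], [-0.0, -0.0, -0.0]],
[0, [0.0, -0.007, 0.009], [-0.0, -0.0, -0.0]],[0, [0.0, -0.006, 0.01], [-0.0, -0.0, -0.0]],[0, [0.0, -0.005, 0.01], [-0.0, -0.0, -0.0]],[0, [0.0, -0.005, 0.01], [-0.0, -0.0, -0.0]],[0, [0.0, -0.004, 0.01], [-0.0, -0.0, -0.0]],[0, [0.0, -0.003, 0.011], [-0.0, -0.0, -0.0]],[0, [0.0, -0.003, 0.011], [-0.0, -0.0, -0.0]],[0, [0.0, -0.002, 0.011], [-0.0, -0.0, -0.0]],[0, [0.0, -0.002, 0.011], [-0.0, -0.0, -0.0]],[0, [0.0, -0.001, 0.011], [-0.0, -0.0, -0.0]],
```

Request:
{"method": "move_arm", "body": {
  "moves": [
    [0,[0,-0.01,0.012],[0,0,0]],
    [0,[0,-0.01,0.012],[0,0,0]],
    [0,[0,-0.01,0.012],[0,0,0]],
    [0,[0,-0.01,0.012],[0,0,0]],
    [0,[0,0,0.012],[0,0,0]],
    [0,[0,-0.009,0.007],[0,0,0]],
    [0,[0,-0.009,0.007],[0,0,0]],
    [0,[0,-0.008,0.008],[0,0,0]],
    [0,[0,-0.007,0.008],[0,0,0]],
    [0,[0,-0.007,0.009],[0,0,0]]
  ]
}}

```text
time: 2.6
eef_pos: [0.585, 0.0866, 0.232]
tcp_rot: [0.635, 0.772, 0.0, 0.0]
contact_force: [-0.3, 0.5, 1.4]
opening: -0.003
finger_force: 0.3
```

Request:
{"method": "move_arm", "body": {
  "moves": [
    [0,[0,-0.007,0.009],[0,0,0]],
    [0,[0,-0.006,0.01],[0,0,0]],
    [0,[0,-0.005,0.01],[0,0,0]],
    [0,[0,-0.005,0.01],[0,0,0]],
    [0,[0,-0.004,0.01],[0,0,0]],
    [0,[0,-0.003,0.011],[0,0,0]],
    [0,[0,-0.003,0.011],[0,0,0]],
    [0,[0,-0.002,0.011],[0,0,0]],
    [0,[0,-0.001,0.006],[0,0,0]],
    [0,[0,0,0],[0,0,0]]
  ]
}}

```text
time: 3.43
eef_pos: [0.5482, 0.0796, 0.142]
tcp_rot: [0.635, 0.772, -0.001, -0.002]
contact_force: [-0.0, -0.7, 0.3]
opening: 0.002
finger_force: 0.0
```

Request:
{"method": "move_arm", "body": {
  "moves": [
    [0,[0,0,0.002],[0,0,0]],
    [0,[0,0,0.002],[0,0,0]],
    [0,[0,0,0.002],[0,0,0]],
    [0,[0,0,0.002],[0,0,0]],
    [0,[0,0,0.002],[0,0,0]],
    [0,[0,0,0.002],[0,0,0]],
    [0,[0,0,0.001],[0,0,0]],
    [0,[0,0,0.001],[0,0,0]],
    [0,[0,0,0],[0,0,0]],
    [0,[0,0,0],[0,0,0]]
  ]
}}

```text
time: 4.27
eef_pos: [0.5496, 0.0796, 0.1303]
tcp_rot: [0.635, 0.772, 0.0, 0.0]
contact_force: [0.2, -0.6, -0.0]
opening: 0.002
finger_force: 0.0
```

```bash
python3 - <<'E'
from h import *
a=snap('scene','s2.png')[145:270,210:350,::-1];b=snap('top','t2.png')[130:245,195:335,::-1]
a=cv2.resize(a,(400,357),interpolation=3);b=cv2.resize(b,(400,329),interpolation=3)
c=np.zeros((357,800,3),np.uint8);c[:,:400]=a;c[:329,400:]=b
cv2.imwrite('pics/c2.png',c)
E
```

```text
(no output)
```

View pics/c2.png

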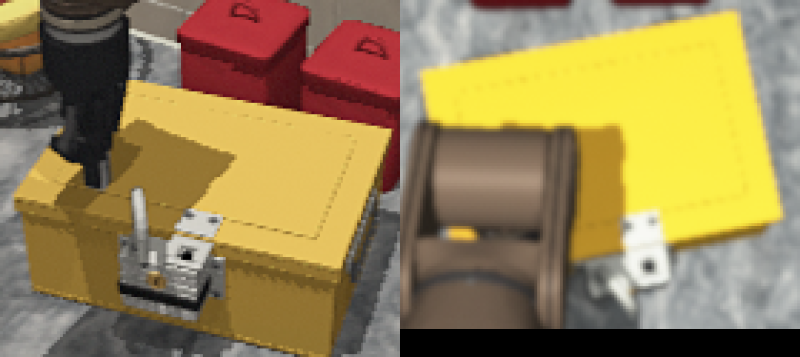

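```bash
python3 - <<'E'
from plan import *
s=get_state()['eef_pos'];h1=np.radians(101.2);h2=np.radians(33)
d=s-[0,0,.003];u=s+[0,0,.12];e=W(P,(-.14,.014,.29));print(e)
show([(d,h1)]*4+lin(d,u,h1,np.radians(78),6)+lin(u,e,np.radians(78),h2,8)+[(e,h2)]*2,0)
E
```

```text
[ 0.49258558 -0.00360428  0.29      ]
[0, [0.0, -0.0, 0.003], [0.0, 0.0, -0.001]],[0, [0.0, -0.0, -0.0], [0.0, 0.0, -0.0]],[0, [0.0, -0.0, -0.0], [0.0, 0.0, -0.0]],[0, [0.0, -0.0, -0.0], [0.0, 0.0, -0.0]],[0, [-0.0, 0.0, -0.02], [0.0, 0.0, 0.067]],[0, [-0.0, 0.0, -0.021], [0.0, 0.0, 0.067]],[0, [-0.0, 0.0, -0.02], [0.0, 0.0, 0.068]],[0, [-0.0, 0.0, -0.021], [0.0, 0.0, 0.067]],[0, [-0.0, 0.0, -0.02], [0.0, -0.0, 0.068]],[0, [0.0, 0.0, -0.021], [0.0, -0.0, 0.067]],
[0, [-0.012, -0.005, -0.005], [0.0, -0.0, 0.099]],[0, [-0.012, -0.003, -0.005], [0.0, -0.0, 0.098]],[0, [-0.012, -0.003, -0.005], [0.0, -0.0, 0.098]],[0, [-0.013, -0.001, -0.005], [0.0, -0.0, 0.098]],[0, [-0.012, -0.0, -0.005], [0.0, -0.0, 0.098]],[0, [-0.013, 0.001, -0.005], [0.0, -0.0, 0.098]],[0, [-0.012, 0.003, -0.005], [0.0, -0.0, 0.099]],[0, [-0.012, 0.003, -0.005], [0.0, -0.0, 0.098]],[0, [-0.0, 0.0, 0.0], [0.0, -0.0, -0.0]],[0, [-0.0, 0.0, 0.0], [0.0, -0.0, -0.0]],
```

Request:
{"method": "move_arm", "body": {
  "moves": [
    [0,[0,0,0.003],[0,0,0]],
    [0,[0,0,0.001],[0,0,0]],
    [0,[0,0,0],[0,0,0]],
    [0,[0,0,-0.001],[0,0,0]],
    [0,[0,0,-0.02],[0,0,0.067]],
    [0,[0,0,-0.02],[0,0,0.067]],
    [0,[0,0,-0.02],[0,0,0.067]],
    [0,[0,0,-0.021],[0,0,0.067]],
    [0,[0,0,-0.021],[0,0,0.067]],
    [0,[0,0,-0.021],[0,0,0.067]]
  ]
}}

```text
time: 5.2
eef_pos: [0.5494, 0.0796, 0.2513]
tcp_rot: [0.778, 0.629, 0.0, 0.0]
contact_force: [0.6, 0.1, 0.5]
opening: -0.002
finger_force: 0.0
```

Request:
{"method": "move_arm", "body": {
  "moves": [
    [0.4,[-0.012,-0.005,-0.005],[0,0,0.098]],
    [0.4,[-0.012,-0.003,-0.005],[0,0,0.098]],
    [0.4,[-0.012,-0.003,-0.005],[0,0,0.098]],
    [0.4,[-0.013,-0.001,-0.005],[0,0,0.098]],
    [0.4,[-0.012,0,-0.005],[0,0,0.098]],
    [0.4,[-0.013,0.001,-0.005],[0,0,0.098]],
    [0.4,[-0.012,0.003,-0.005],[0,0,0.099]],
    [0.4,[-0.012,0.003,-0.005],[0,0,0.098]],
    [0.4,[0,0,0],[0,0,0]],
    [0.4,[0,0,0],[0,0,0]]
  ]
}}

```text
time: 6.03
eef_pos: [0.4929, -0.0034, 0.2906]
tcp_rot: [0.958, 0.286, 0.001, 0.0]
contact_force: [0.7, -0.1, -0.4]
opening: 0.398
finger_force: 0.0
```

```bash
python3 - <<'E'
from h import *
s=get_state();snap('wrist','w1.png');print(s['eef_pos'].tolist(),s['tcp_rot'].tolist(),s['opening'])
E
```

```text
[0.4929115595126812, -0.003446753482046264, 0.290629089083001] [0.9583612520677776, 0.285557951927365, 0.0005945703203825428, 0.00011450879687676704] 0.39836958165150615
```

View pics/w1.png

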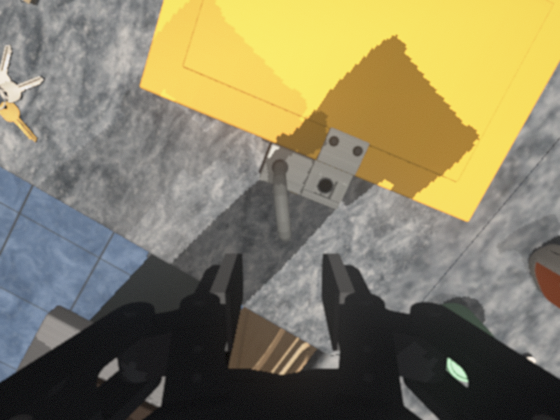

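The wrist view shows the shackle as a bar running from (280,165) to (286,240) and the hasp hole at (326,185). The lid is shut. Next I'll fit the swing angle.

```bash
cat >> h.py <<'E'
def wr(s,u,v,z):
    p=camera_params('wrist');T=np.array(p['tool_from_camera']);M=R.from_quat(s['tcp_rot']).as_matrix()
    d=M@T[:3,:3]@np.array([(u-p['cx'])/p['fx'],(v-p['cy'])/p['fy'],1]);o=s['eef_pos']+M@T[:3,3]
    return o+d*(z-o[2])/d[2]
def wp(s,X):
    p=camera_params('wrist');T=np.array(p['tool_from_camera']);M=R.from_quat(s['tcp_rot']).as_matrix()
    c=T[:3,:3].T@(M.T@(np.array(X)-s['eef_pos'])-T[:3,3]);return np.array([p['fx']*c[0]/c[2]+p['cx'],p['fy']*c[1]/c[2]+p['cy']])
E
python3 - <<'E'
from plan import *
s=get_state()
print('hole',wr(s,326,185,.1235),W(P,(-.12,-.022,.1235)))
print('lid corners',wr(s,141,88,.1275),W(P,(-.103,.154,.1275)),wr(s,470,221,.1275),W(P,(-.103,-.154,.1275)))
for q in (.9,1.1,1.2,1.3,1.5):
    f=lambda r,z:wp(s,W(P,(-.12-r*np.sin(q),.022-r*np.cos(q),z))).round()
    print(q,'heel',f(0,.118),f(0,.175),'mid',f(.022,.197),'free',f(.044,.175),'tip',f(.044,.13))
im=cv2.imread('pics/w1.png')[120:260,230:350];cv2.imwrite('pics/w1c.png',cv2.resize(im,None,fx=4,fy=4,interpolation=3))
E
```

```text
hole [ 0.51866481 -0.03258262  0.1235    ] [ 0.51904984 -0.03515809  0.1235    ]
lid corners [0.50234627 0.13989491 0.1275    ] [0.50236391 0.14087196 0.1275    ] [ 0.56281704 -0.15840235  0.1275    ] [ 0.5607744  -0.16153871  0.1275    ]
0.9 heel [283. 166.] [283. 178.] mid [292. 214.] free [299. 233.] tip [296. 216.]
1.1 heel [283. 166.] [283. 178.] mid [285. 215.] free [287. 234.] tip [287. 218.]
1.2 heel [283. 166.] [283. 178.] mid [282. 215.] free [282. 235.] tip [282. 218.]
1.3 heel [283. 166.] [283. 178.] mid [279. 215.] free [276. 234.] tip [277. 218.]
1.5 heel [283. 166.] [283. 178.] mid [273. 213.] free [265. 232.] tip [267. 216.]
```

View pics/w1c.png

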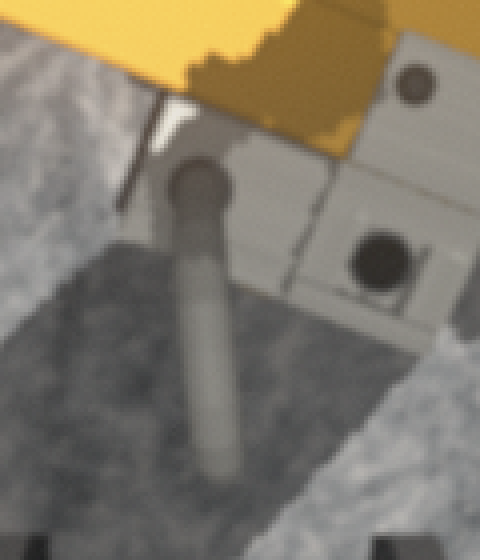

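```bash
sed -i 's/^P=.*/P=[0.6327,0.0115,0.1908,0.9178]/' plan.py; python3 - <<'E'
from plan import *
s=get_state()['eef_pos'];q=1.08
e=W(P,(-.12-.022*np.sin(q),.022-.022*np.cos(q),.175));print(e)
a=e+[0,0,.05];hd=np.radians(39)
show(lin(s,a,np.radians(33.2),hd,4)+lin(a,e,hd,hd,4)+[(e,hd)]*2,.4)
E
```

```text
[ 0.49362099 -0.00351731  0.175     ]
[0.4, [0.0, 0.0, 0.016], [-0.0, -0.001, -0.025]],[0.4, [0.0, 0.0, 0.017], [-0.0, 0.0, -0.025]],[0.4, [0.0, 0.001, 0.016], [-0.0, 0.0, -0.026]],[0.4, [0.0, -0.0, 0.016], [-0.0, 0.0, -0.025]],[0.4, [0.0, -0.0, 0.013], [-0.0, 0.0, -0.0]],[0.4, [0.0, -0.0, 0.012], [-0.0, 0.0, -0.0]],[0.4, [0.0, -0.0, 0.013], [-0.0, 0.0, -0.0]],[0.4, [0.0, -0.0, 0.012], [-0.0, 0.0, -0.0]],[0.4, [0.0, -0.0, 0.0], [-0.0, 0.0, -0.0]],[0.4, [0.0, -0.0, 0.0], [-0.0, 0.0, -0.0]],
```

Request:
{"method": "move_arm", "body": {
  "moves": [
    [0.4,[0,0,0.016],[0,0,-0.025]],
    [0.4,[0,0,0.017],[0,0,-0.025]],
    [0.4,[0,0,0.016],[0,0,-0.025]],
    [0.4,[0,0.001,0.016],[0,0,-0.025]],
    [0.4,[0,0,0.013],[0,0,0]],
    [0.4,[0,0,0.012],[0,0,0]],
    [0.4,[0,0,0.013],[0,0,0]],
    [0.4,[0,0,0.012],[0,0,0]],
    [0.4,[0,0,0],[0,0,0]],
    [0.4,[0,0,0],[0,0,0]]
  ]
}}

```text
time: 6.92
eef_pos: [0.493, -0.0038, 0.1745]
tcp_rot: [0.943, 0.333, -0.001, -0.001]
contact_force: [-0.3, -0.7, -0.3]
opening: 0.402
finger_force: 0.0
```

Request:
{"method": "move_arm", "body": {
  "moves": [
    [0.3,[0,0,0],[0,0,0]],
    [0.2,[0,0,0],[0,0,0]],
    [0.1,[0,0,0],[0,0,0]],
    [0,[0,0,0],[0,0,0]],
    [0,[0,0,0],[0,0,0]],
    [0,[0,0,0],[0,0,0]],
    [0,[0,0,0],[0,0,0]],
    [0,[0,0,0],[0,0,0]],
    [0,[0,0,0],[0,0,0]],
    [0,[0,0,0],[0,0,0]]
  ],
  "grip_force": 40
}}

```text
time: 7.75
eef_pos: [0.4934, -0.0036, 0.1753]
tcp_rot: [0.943, 0.332, 0.0, -0.001]
contact_force: [-2.3, 5.0, 2.1]
opening: 0.102
finger_force: 39.0
```

```bash
python3 - <<'E'
from plan import *
s=get_state();print(s['eef_pos'],s['opening'],s['finger_force'],s['contact_force'],s['wrist_torque'])
z=s['eef_pos'][2]
pts=[(W(P,(-.12-.022*np.sin(q),.022-.022*np.cos(q),z)),np.radians(100.9)-q) for q in np.linspace(1.08,-.03,15)[1:]]
show(pts,0)
E
```

```text
[ 0.49338429 -0.00360809  0.17533244] 0.10245823316423087 38.97575833078008 [-2.26964314  4.96301107  2.09317176] [0.79951932 0.30585879 0.11211936]
[0, [0.0, 0.002, -0.0], [-0.001, -0.001, -0.083]],[0, [0.0, 0.002, -0.0], [0.0, 0.0, -0.079]],[0, [0.001, 0.001, -0.0], [0.0, 0.0, -0.079]],[0, [-0.0, 0.002, -0.0], [0.0, 0.0, -0.079]],[0, [-0.0, 0.002, -0.0], [0.0, 0.0, -0.08]],[0, [-0.0, 0.001, -0.0], [0.0, 0.0, -0.079]],[0, [-0.0, 0.002, -0.0], [-0.0, 0.0, -0.079]],[0, [-0.0, 0.002, -0.0], [-0.0, 0.0, -0.08]],[0, [-0.0, 0.002, -0.0], [-0.0, 0.0, -0.079]],[0, [-0.0, 0.001, -0.0], [-0.0, 0.0, -0.079]],
[0, [0.0, 0.002, -0.0], [-0.0, 0.0, -0.079]],[0, [0.0, 0.002, -0.0], [-0.0, 0.0, -0.08]],[0, [0.0, 0.002, -0.0], [-0.0, 0.0, -0.079]],[0, [0.0, 0.001, -0.0], [-0.0, 0.0, -0.079]],
```

Request:
{"method": "move_arm", "body": {
  "moves": [
    [0,[0.0001,0.0017,0],[0,0,-0.08]],
    [0,[0.0001,0.0017,0],[0,0,-0.08]],
    [0,[0.0001,0.0017,0],[0,0,-0.08]],
    [0,[0.0001,0.0017,0],[0,0,-0.08]],
    [0,[0.0001,0.0017,0],[0,0,-0.08]],
    [0,[0.0001,0.0017,0],[0,0,-0.08]],
    [0,[0.0001,0.0017,0],[0,0,-0.08]],
    [0,[0.0001,0.0017,0],[0,0,-0.08]],
    [0,[0.0001,0.0017,0],[0,0,-0.08]],
    [0,[0.0001,0.0017,0],[0,0,-0.08]]
  ]
}}

```text
time: 8.58
eef_pos: [0.5078, -0.0111, 0.1751]
tcp_rot: [0.738, 0.675, -0.0, -0.001]
contact_force: [-3.2, 6.4, 2.4]
opening: 0.102
finger_force: 39.0
```

Request:
{"method": "move_arm", "body": {
  "moves": [
    [0,[0.0001,0.0017,0],[0,0,-0.08]],
    [0,[0.0001,0.0017,0],[0,0,-0.08]],
    [0,[0.0001,0.0017,0],[0,0,-0.08]],
    [0,[0.0001,0.0017,0],[0,0,-0.04]],
    [0,[0,0,0],[0,0,0]],
    [0,[0,0,0],[0,0,0]],
    [0,[0,0,0],[0,0,0]],
    [0,[0,0,0],[0,0,0]],
    [0,[0,0,0],[0,0,0]],
    [0,[0,0,0],[0,0,0]]
  ]
}}

```text
time: 9.42
eef_pos: [0.5135, -0.0108, 0.1745]
tcp_rot: [0.638, 0.77, -0.001, -0.002]
contact_force: [-4.6, 3.6, 2.7]
opening: 0.1
finger_force: 39.1
```

```bash
python3 - <<'E'
from plan import *
s=get_state();print(s['eef_pos'],s['opening'],s['contact_force'],s['wrist_torque'],W(P,(-.12,0,.1753)),np.degrees(R.from_quat(s['tcp_rot']).as_matrix()[:2,0]@[0,0]))
x=R.from_quat(s['tcp_rot']).as_matrix()[:,0];print(np.degrees(np.arctan2(x[1],x[0])))
a=read_camera('scene')[170:280,230:330,::-1];b=read_camera('wrist')[:,:,::-1]
c=np.zeros((440,800,3),np.uint8);c[:,:400]=cv2.resize(a,None,fx=4,fy=4,interpolation=3);c[:300,400:]=cv2.resize(b,(400,300))
cv2.imwrite('pics/c3.png',c)
E
```

```text
[ 0.51348414 -0.01077751  0.17454971] 0.10029325669044493 [-4.58729556  3.63794715  2.70331322] [0.68331123 0.80215039 0.01850334] [ 0.51487766 -0.01125733  0.1753    ] 0.0
100.70595648907634
```

View pics/c3.png

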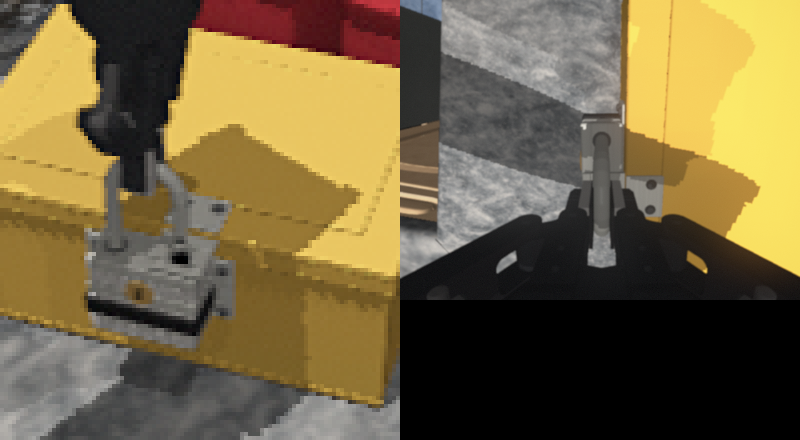

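The shackle stands in line with its free leg over the hole, so I'll press it down.

Request:
{"method": "move_arm", "body": {
  "moves": [
    [0,[0,0.001,0],[0,0,-0.02]],
    [0,[0,0,0],[0,0,0]],
    [0,[0,0,0.003],[0,0,0]],
    [0,[0,0,0.003],[0,0,0]],
    [0,[0,0,0.003],[0,0,0]],
    [0,[0,0,0.003],[0,0,0]],
    [0,[0,0,0.003],[0,0,0]],
    [0,[0,0,0.003],[0,0,0]],
    [0,[0,0,0],[0,0,0]],
    [0,[0,0,0],[0,0,0]]
  ],
  "grip_force": 60
}}

```text
time: 10.35
eef_pos: [0.5136, -0.0107, 0.1563]
tcp_rot: [0.631, 0.776, -0.002, -0.003]
contact_force: [-7.5, 4.3, 5.1]
opening: 0.093
finger_force: 60.3
```

Request:
{"method": "move_arm", "body": {
  "moves": [
    [0,[0,0,0.002],[0,0,0]],
    [0,[0,0,0.002],[0,0,0]],
    [0,[0,0,0.002],[0,0,0]],
    [0,[0,0,0.002],[0,0,0]],
    [0,[0,0,0.002],[0,0,0]],
    [0,[0,0,0.002],[0,0,0]],
    [0,[0,0,0.002],[0,0,0]],
    [0,[0,0,0.001],[0,0,0]],
    [0,[0,0,0],[0,0,0]],
    [0,[0,0,0],[0,0,0]]
  ]
}}

```text
time: 11.18
eef_pos: [0.5138, -0.0108, 0.1444]
tcp_rot: [0.631, 0.776, -0.002, -0.003]
contact_force: [-13.9, 3.6, 17.2]
opening: 0.096
finger_force: 62.0
```

Request:
{"method": "move_arm", "body": {
  "moves": [
    [0,[0,0,0.001],[0,0,0]],
    [0,[0,0,0.001],[0,0,0]],
    [0,[0,0,0.001],[0,0,0]],
    [0,[0,0,0.001],[0,0,0]],
    [0,[0,0,0],[0,0,0]],
    [0,[0,0,0],[0,0,0]],
    [0,[0,0,0],[0,0,0]],
    [0,[0,0,0],[0,0,0]],
    [0,[0,0,0],[0,0,0]],
    [0,[0,0,0],[0,0,0]]
  ]
}}

```text
time: 12.02
eef_pos: [0.514, -0.0109, 0.1442]
tcp_rot: [0.631, 0.776, -0.003, -0.003]
contact_force: [-22.5, 5.2, 34.1]
opening: 0.095
finger_force: 64.1
```

Force rose to 34 N with no further travel, so it has hit the hard stop. I'll ease off, release and lift clear.

Request:
{"method": "move_arm", "body": {
  "moves": [
    [0,[0,0,-0.002],[0,0,0]],
    [0,[0,0,-0.002],[0,0,0]],
    [0.1,[0,0,0],[0,0,0]],
    [0.2,[0,0,0],[0,0,0]],
    [0.3,[0,0,0],[0,0,0]],
    [0.35,[0,0,0],[0,0,0]],
    [0.35,[0,0,0],[0,0,0]],
    [0.35,[0,0,0],[0,0,0]],
    [0.35,[0,0,-0.005],[0,0,0]],
    [0.35,[0,0,-0.01],[0,0,0]]
  ]
}}

```text
time: 12.85
eef_pos: [0.5149, -0.0108, 0.1562]
tcp_rot: [0.63, 0.776, -0.001, -0.001]
contact_force: [-0.5, -0.4, -0.7]
opening: 0.348
finger_force: 0.0
```

Request:
{"method": "move_arm", "body": {
  "moves": [
    [0.35,[0,0,-0.015],[0,0,0]],
    [0.35,[0,0,-0.015],[0,0,0]],
    [0.35,[0,0,-0.015],[0,0,0]],
    [0.35,[0,0,-0.015],[0,0,0]],
    [0.35,[0,0,-0.015],[0,0,0]],
    [0.35,[0,0,-0.015],[0,0,0]],
    [0.35,[0,0,-0.015],[0,0,0]],
    [0.35,[0,0,-0.015],[0,0,0]],
    [0.35,[0,0,0],[0,0,0]],
    [0.35,[0,0,0],[0,0,0]]
  ]
}}

```text
time: 13.68
eef_pos: [0.5165, -0.011, 0.2789]
tcp_rot: [0.63, 0.776, 0.001, 0.001]
contact_force: [0.3, -1.3, 0.4]
opening: 0.349
finger_force: 0.0
```

```bash
python3 - <<'E'
from plan import *
a=read_camera('scene')[130:320,190:440,::-1];b=read_camera('wrist')[:,:,::-1]
c=np.zeros((600,800,3),np.uint8);c[:300,:400]=cv2.resize(a,(400,300),interpolation=3);c[:300,400:]=cv2.resize(b,(400,300))
c[300:,:400]=cv2.resize(a[40:130,40:160],(400,300),interpolation=3)
cv2.imwrite('pics/c4.png',c)
E
```

```text
(no output)
```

View pics/c4.png

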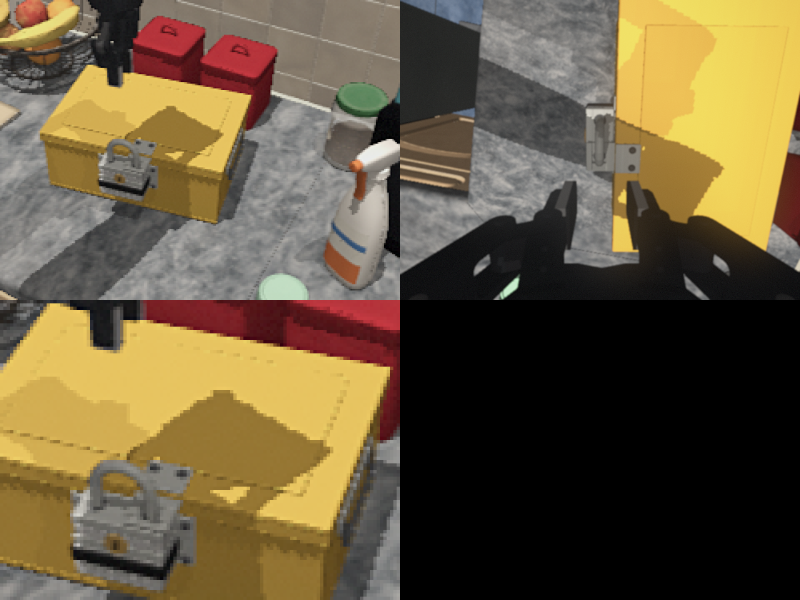

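The padlock's shackle is down through the hasp and stays there with the gripper clear, and the lid is shut.

```bash
python3 -c "
from plant import *
print(sign_off())"
```

```text
the job is handed in; nothing more can be done
None
```

The lid is shut, and the shackle is swung over the hasp, pressed to its stop and staying down by itself. I signed the job off at about 14 s with the arm clear.

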